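# Gauge a carrier against a flip stop

## Task

Set the metal carrier to length on the gauging fixture. First flip the hinged stop all the way down onto the fence, then slide the carrier along the fence, flush against it, until its end meets the stop's gauging screw, and press it home there with a light steady push of about 8 N for half a second (never over 20 N, or the setting is lost). Then, without shifting the carrier, flip the stop fully up out of the way and leave the carrier exactly as gauged, flush with the fence, and the loose things round it alone; move the carrier only while the stop is down.

Things in the scene. Friction and masses are not known exactly. Their poses are not given: they have to be found in the camera images.
- fixture: Gauging fixture, fixed: aluminium plate 165 x 380 x 10 mm with a low steel fence along its far side, turned up to 0.2 rad. Origin on the underside, mid-length; y runs along the fence, x towards the fence, z up. Plate from x = -100 to +65 mm, top at z = 10 mm; the fence's straight face is the plane x = +30 mm, its top at z = 26 mm.
- leaf (a joint): Angle (rad) of the flip stop, an aluminium leaf 12 mm thick, hinged on a dark block on the fence. 0: fully down across the fence (end stop), its foot 4 mm above the plate; grows as it swings up and back to 1.85. Stiff friction hinge (0.14 N m): stays where left. Hinge line parallel to the fixture's y at x = +50, z = +56 mm in its frame; the block's place along the fence varies.
- stop_tab (a point): Centre of the round black finger tab at the leaf's free end, a disc 18 mm across, 16 mm thick along the fixture's y. Leaf down: x = -62, z = +43 mm in the fixture's frame (112 mm out from the hinge line, 13 mm below it); leaf up: about 170 mm above the table. Can be pinched from above across its flat faces, up or down, and pivots between the pads along its arc.
- stop_face (a point): Centre of the flat side of the leaf's foot (36 x 28 mm) that looks along the fixture's -y; keeps its place along y as the leaf swings. A steel gauging screw with a round head 14 mm across stands out of it, 6 mm below this point (leaf down), by 2 to 14 mm: different each time and not measured. The carrier's end meets the screw's head; find it by feel. Rigid.
- carrier: Loose aluminium carrier, about 0.35 kg, on the plate (drags 2 to 5 N, more if borne down on): body 44 x 100 x 20 mm (x, y, z) with an upright grip rib 14 x 50 x 25 mm on the middle of its top, 45 mm high in all. Origin under its centre; y along its length, towards the stop. Starts 15 to 40 mm off the fence, turned up to 0.2 rad, 3 cm or more short of the stop.
- carrier_center (a point): Centre of the carrier, half-way up (22.5 mm over its underside); the rib spans 2.5 mm below to 22.5 mm above it.
- carrier_end (a point): Centre of the carrier's end face towards the stop (+50 mm along the carrier's y, 10 mm over its underside): the face that shall bear on the stop.
- carrier_back (a point): Centre of the carrier's long side face towards the fence (+22 mm along the carrier's x, 10 mm over its underside).
- buffer: Bystander: small white dropper bottle, 29 mm across, 71 mm high, standing behind the fence. Origin at its underside.
- cassette: Bystander: flat white test cassette, 20 x 70 x 5 mm, lying on the plate beyond the stop. Origin at its underside.
- pen: Bystander: marker pen, 135 mm long, lying on the table in front of the plate. Origin at its underside.
There are look-alikes about, which are no part of the job. What is shaped like the carrier but red is not meant.

How it is judged (in metres and radians):
On the way, in this order (a step that is already met when the one before it is completed fails the run):
1. the stop is flipped fully down onto the fence (within 0.04 rad) (value of joint leaf below 0.04 rad), for 0.2 s.
2. with the stop down, the carrier, flush with the fence, is pressed on the stop with 4 to 20 N for 0.3 s (value of joint leaf below 0.04 rad and contact force between carrier and leaf above 4 N and x of carrier_back in the frame of fixture above 0.0282 m and angle between the y axis of carrier and the y axis of fixture, either way round below 0.025 rad), for 0.3 s.
3. the stop is flipped up again (over 1.3 rad) (value of joint leaf above 1.3 rad), for 0.2 s.
At the end, for the whole second after the job is handed in: The stop is up (over 1.3 rad) and still; the carrier lies at rest flat on the plate, where it was gauged, its end 0.5 to 16 mm short of the foot's side (as far as the screw stands out), its long side within 1.8 mm of the fence and within 0.025 rad of parallel to it (value of joint leaf above 1.3 rad and y of carrier_end in the frame of stop_face between -0.016 and -0.0005 m and x of carrier_back in the frame of fixture above 0.0282 m and angle between the y axis of carrier and the y axis of fixture, either way round below 0.025 rad and angle between carrier's own z axis and vertical below 0.03 rad and linear speed of carrier below 0.01 m/s and z of carrier_center in the frame of fixture below 0.0345 m and velocity of joint leaf below 0.05 rad/s); the robot touches nothing.
It fails at once if the carrier and the stop press on each other with more than 20 N (contact force between carrier and leaf above 20 N).
It fails at once if the carrier is moved (faster than 20 mm/s) while the stop is not down (over 0.15 rad) (value of joint leaf above 0.15 rad and linear speed of carrier above 0.02 m/s).
It fails at once if the dropper bottle is moved by more than 20 mm (distance of buffer from where it was at the start of the episode above 0.02 m).
It fails at once if the test cassette is moved by more than 20 mm (distance of cassette from where it was at the start of the episode above 0.02 m).
It fails at once if the marker pen is moved by more than 20 mm (distance of pen from where it was at the start of the episode above 0.02 m).
It also fails if it takes over 72 s, if anything falls off the work surface, if the arm or the gripper's body presses on something with over 40 N, if the wrist force passes 120 N, or if a joint passes its speed limit or range.

## Robot

A 6-joint arm with a two-finger parallel gripper is mounted at the origin on a cart in front of the work surface, level with it; the furniture and walls round the work are solid. World frame = base frame: x ahead of the robot, y to its left, z up, the work surface at z = 0. Lengths are in mm, angles in rad, forces in N, time in s.
With the tool pointing down it reaches from about 375 to 825 mm from the base axis. Payload 5.5 kg.
Tool frame: the origin (TCP) lies midway between the tips of the shut fingers; the grasp point (between the pads) lies 19 mm behind it; z points along the fingers, y is the direction in which the jaws open and shut (so a half turn about z gives the same grasp; the last joint's range is limited). The gripper opens to 85 mm and grips with 20 to 120 N. Pads are 22 mm wide; open, the fingers measure 114 mm over their backs; the gripper's body (76 mm by 85 mm) begins 54 mm behind the grasp point. The pads swing forward as they close: fully open they stand 13 mm farther back than shut.
Start: joints at [-1.292, 0.314, -0.047, 1.21, 0, 1.571], TCP at [165.118, -576.828, 231.299] pointing down, gripper open.
Joint ranges: [-2.67, 2.67], [-0.69, 1.73], [-1.03, 1.25], [-2.08, 2.16], [-1.42, 1.45], [-3.14, 3.14]. Speed limits (rad/s): [2.39, 2.39, 3.01, 3.14, 3.14, 3.14].

## Interface

Orientations are given as a unit quaternion [x, y, z, w].
In Python, from cell import sensors, eyes, bot gives the robot as it stands.
- The arm moves only by the tool servo_tool, never from a script. Its arguments are lists of equal length, an entry for each row: "fingers": the closure, from 0 (fully open) to 1 (shut); "translation": the shift along the tool's x, y, z normalised to -1 to 1, where 1 is 0.8 m, a list of three; "turn": the turn about the tool's z normalised to -1 to 1, where 1 is 90 degrees. In form: {"fingers": [fingers, ...], "translation": [[tx, ty, tz], ...], "turn": [turn, ...]}. A call has 1 to 12 rows; each row is the pose to reach, as a shift and turn from the pose commanded when the call began, along the tool's axes at that moment; what a row does not reach only later rows make up. A row lasts 1/8 s, in which the tool goes at most 62.5 mm and 10.7 degrees, less where a joint would pass 70% of its speed; a pose out of reach is approached as far as the arm can. A call with a number of a shift or a turn outside -1 to 1 is refused whole. A call with a gripper value outside its range is refused whole. The fingers move at their own pace and stop on an object; the grip force is fixed at half the most. Time passes only in rows, so rows that repeat a pose let the fingers close. It gives the time, the measured TCP pose, the force and the opening at its end, in the units of the state.
- sensors.read_state(): the state, without advancing time (a new reading comes with each control period).
- eyes.grab_frame(name): name is "side" or "top" or "wrist"; returns a dict with "frame" (480x640x3 uint8, red, green, blue), "camera_matrix" (3x3 intrinsics, pixels), "k1" (the pictures are not rectified: a ray, as slopes to the right and down, at radius r is drawn at 1 + k1 r^2 times it, then the intrinsics apply), "camera_from_world" (4x4, takes a point from world to camera coordinates); the wrist camera has in their place "mount" (4x4, takes a point from camera to tool coordinates, whose origin is the TCP and whose axes are the flange's). Camera axes: x right, y up, looking along -z (the intrinsics and any distortion apply to the point x, -y, -z); pixel columns grow to the right and rows downward; lengths in mm; the calibration is good to about 2 mm. A picture is of the moment at which its call begins: read the wrist's pose just before it. There is no depth.
- bot.job_done(): hands the job in, once; it reports no verdict.
The state is a dict: "t": time; "joint_pos": joint angles; "qvel": joint speeds; "tau": joint torques, N m; "tcp_pos": TCP position; "eef_rot": TCP orientation; "ft_force": force on the tool from outside, world axes, zero at the start; "torque": the same for the moment, N m; "width": finger opening in mm.
Only numpy, scipy, OpenCV 4.12 (cv2) and the standard library are available. Lean on these libraries where they do the work, as an engineer would, in place of code of your own. Each camera call takes 0.05 s, during which the arm holds its last target.

## Working session

There is one attempt and no reset: what is moved stays moved. The work goes in short steps, Python scripts to look and compute and a tool call to move; the robot and the scene stay as the last step left them, time stands still between calls to the robot, and variables do not carry over. Pictures are saved under pics/ and viewed, and the job is handed in when it is done.

Besides the shell and the picture viewer there is one more tool, called after "Request:" as name(argument=value, ...) on one line, values as JSON. servo_tool: Moves the arm, as the interface text tells. Its arguments: {"type":"object","properties":{"fingers":{"type":"array"},"translation":{"type":"array"},"turn":{"type":"array"}},"required":["fingers","translation","turn"]}

```bash
ls; mkdir -p pics
python3 - <<'E'
from cell import sensors, eyes, bot
import cv2,json
s=sensors.read_state()
print(s)
for n in ("side","top","wrist"):
    f=eyes.grab_frame(n)
    cv2.imwrite(f"pics/{n}0.png",f["frame"][:,:,::-1])
    print(n,{k:(v.tolist() if hasattr(v,'tolist') else v) for k,v in f.items() if k!="frame"})
E
```

```text
pics
{'t': 0.0, 'joint_pos': array([-1.29200243e+00,  3.14228730e-01, -4.80720140e-02,  1.21016596e+00,
        7.70913863e-06,  1.57081289e+00]), 'qvel': array([-0.00024472, -0.00097329,  0.00124717, -0.00148074, -0.00144009,
        0.00024145]), 'tau': array([-1.52518474e-03, -5.39584672e+01,  3.39752913e+01,  1.91867963e-02,
        1.21747331e-05,  4.10617631e-06]), 'tcp_pos': array([ 164.96612538, -576.293722  ,  230.43601384]), 'eef_rot': array([ 9.90300773e-01,  1.38937688e-01, -1.12235458e-04, -8.27619883e-04]), 'ft_force': array([-0.21164179,  0.41735348, -0.27078111]), 'torque': array([-0.01096002, -0.05098438, -0.02971855]), 'width': 85.51233552996972}
side {'camera_matrix': [[615.1385428633258, 0.0, 327.3267550208698], [0.0, 615.1385428633258, 241.13596823444857], [0.0, 0.0, 1.0]], 'k1': -0.1611258845683876, 'camera_from_world': [[0.9977592061922214, -0.06632790262893419, 0.008784975328074969, -590.372211107474], [0.01841469989028172, 0.398463563388106, 0.9169992843399625, 19.87135360019833], [-0.06432313181600473, -0.914782705337666, 0.39879209712390423, -1691.886803975
[... 249 characters left out ...]
3478, 0.00897018781100673, -229.33818209213277], [0.9886111791809808, 0.02809896166045825, 0.1478458141172569, -550.1546825673033], [-0.14803773863074568, 0.004865897908322007, 0.9889697421957058, -1118.3869515386448], [0.0, 0.0, 0.0, 1.0]]}
wrist {'camera_matrix': [[379.7715818671429, 0.0, 312.0391425735925], [0.0, 379.7715818671429, 241.05100289398618], [0.0, 0.0, 1.0]], 'k1': -0.025467569501423155, 'mount': [[0.0008556705064707778, 0.961885277178897, 0.2734519727017168, 69.15072431969121], [0.9999996199546916, -0.0007773665287060974, -0.0003947046396365653, 0.07694807220393063], [-0.00016708817091368468, 0.2734522065146964, -0.9618855767885215, -143.56286976068347], [0.0, 0.0, 0.0, 1.0]]}
```

View pics/side0.png

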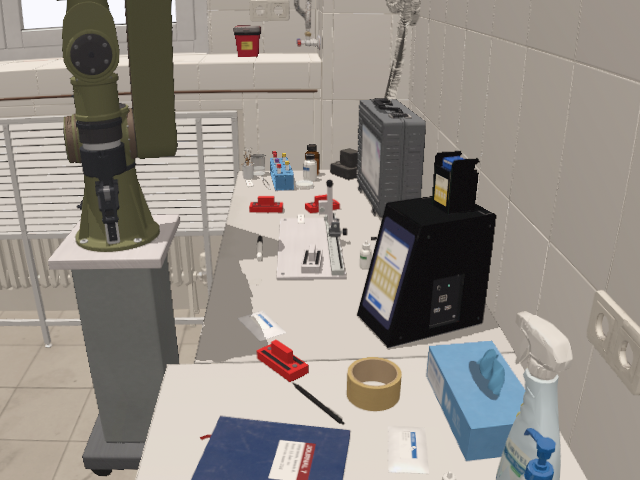

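View pics/top0.png

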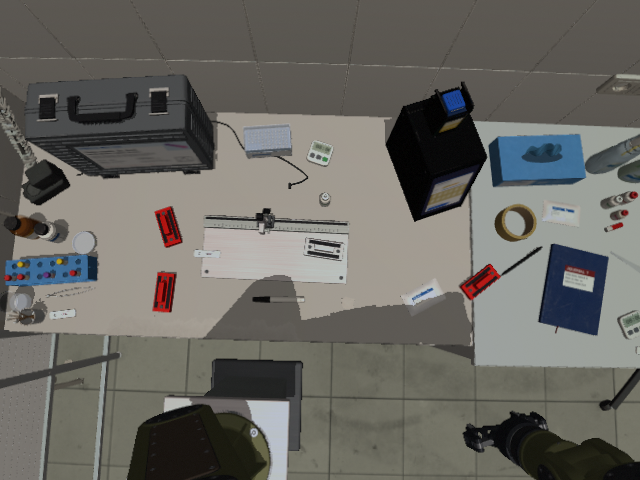

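View pics/wrist0.png

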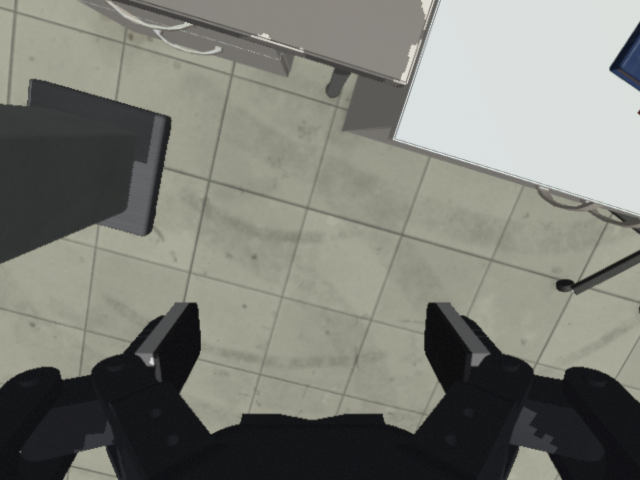

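The top view shows the fixture at about (275,248), with the hinge block near (265,218), the carrier near (325,248), the cassette near (207,253), the pen near (277,299) and the bottle near (325,198). Next I'll write helpers and zoom in.

```bash
cat > h.py <<'E'
import numpy as np, cv2
from scipy.spatial.transform import Rotation as R
from cell import sensors, eyes, bot
def cam(f,s=None):
    K=f["camera_matrix"];k1=f["k1"]
    if "camera_from_world" in f: T=np.array(f["camera_from_world"])
    else:
        W=np.eye(4);W[:3,:3]=R.from_quat(s["eef_rot"]).as_matrix();W[:3,3]=s["tcp_pos"]
        T=np.linalg.inv(W@np.array(f["mount"]))
    return np.array(K),k1,T
def proj(c,p):
    K,k1,T=c
    q=np.atleast_2d(p)@T[:3,:3].T+T[:3,3]
    u=np.stack([q[:,0]/-q[:,2],-q[:,1]/-q[:,2]],1)
    r2=(u**2).sum(1,keepdims=True); u=u*(1+k1*r2)
    return u@K[:2,:2].T+K[:2,2]
def ray(c,px):
    K,k1,T=c
    px=np.atleast_2d(np.float64(px))
    u=cv2.undistortPoints(px[:,None,:],K,np.array([k1,0,0,0.]))[:,0]
    d=np.stack([u[:,0],-u[:,1],-np.ones(len(u))],1)@T[:3,:3]
    return -T[:3,:3].T@T[:3,3],d
def onz(c,px,z):
    o,d=ray(c,px); return o+d*((z-o[2])/d[:,2])[:,None]
def tri(c1,p1,c2,p2):
    o1,d1=ray(c1,p1);o2,d2=ray(c2,p2);d1=d1[0]/np.linalg.norm(d1[0]);d2=d2[0]/np.linalg.norm(d2[0])
    A=np.stack([d1,-d2],1);t=np.linalg.lstsq(A,o2-o1,rcond=None)[0]
    a=o1+d1*t[0];b=o2+d2*t[1];return (a+b)/2,np.linalg.norm(a-b)
def shot(n,name,box=None):
    s=sensors.read_state();f=eyes.grab_frame(n);im=f["frame"][:,:,::-1].copy()
    cv2.imwrite(f"pics/{name}_raw.png",im)
    if box:
        x0,y0,x1,y1=box;k=min(800/(x1-x0),600/(y1-y0))
        im=cv2.resize(im[y0:y1,x0:x1],None,fx=k,fy=k,interpolation=cv2.INTER_NEAREST);print("scale",k)
    cv2.imwrite(f"pics/{name}.png",im)
    return f,cam(f,s),s
E
python3 - <<'E'
from h import *
shot("top","t1",(185,180,365,315)); shot("side","s1",(260,160,380,290))
E
```

```text
scale 4.444444444444445
scale 4.615384615384615
```

View pics/t1.png

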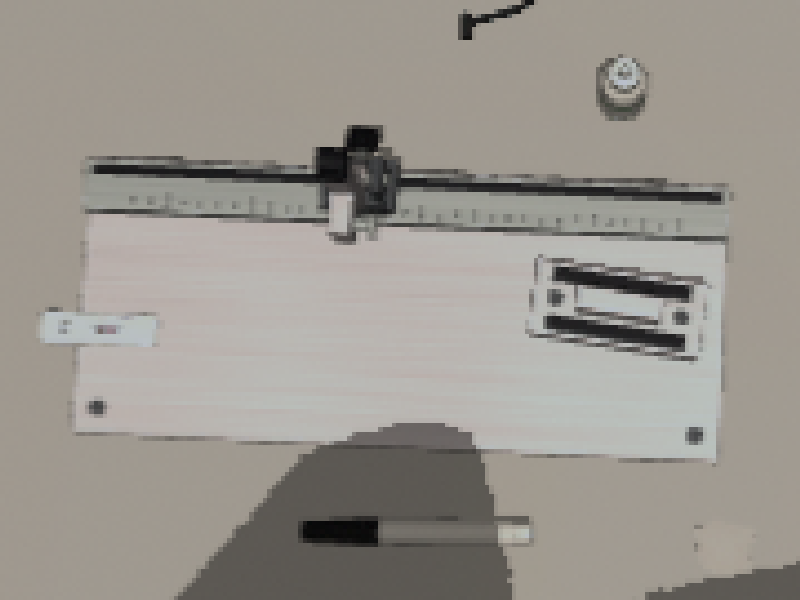

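View pics/s1.png

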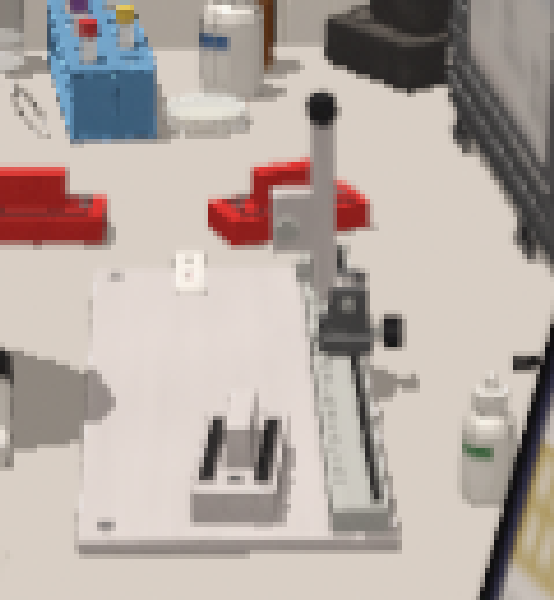

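The top crop shows the plate's near corners at about (73,432) and (716,460), the fence face line from (88,212) to (728,238), and the carrier around (620,307). The side crop shows the tab at about (321,107), so the leaf is up.

Run:
```python
from h import *
s=sensors.read_state()
ft=eyes.grab_frame("top");fs=eyes.grab_frame("side")
ct=cam(ft,s);cs=cam(fs,s)
T=lambda x,y:(x/4.4444+185-.5+.11, y/4.4444+180-.5+.11)
S=lambda x,y:(x/4.6154+260-.4, y/4.6154+160-.4)
a=onz(ct,[T(73,432),T(716,460)],10);print(a,np.linalg.norm(a[0]-a[1]))
b=onz(ct,[T(88,212),T(728,238)],26);print("fence",b,np.linalg.norm(b[0]-b[1]))
# side near corners
print("side corners", onz(cs,[S(78,543),S(400,545)],10))
print("holes",onz(ct,[T(97,407),T(694,436)],10), onz(cs,[S(116,274),S(105,525)],10))
y=a[0]-a[1];y/=np.linalg.norm(y);x=np.array([y[1],-y[0],0])
m=(a[0]+a[1])/2; O=m+100*x; O[2]=0;print("O",O,"yaw",np.arctan2(y[1],y[0])-np.pi/2, "fence x",(b-O)@x)
for n,p in(("A",T(363,138)),("B",T(331,158))):
    P,e=tri(ct,p,cs,S(321,107));print(n,P,e,"fix",(P-O)@x,(P-O)@y)
# carrier rib top corners etc
c=onz(ct,[T(537,257),T(710,284),T(697,360),T(528,333)],20)  ;print("carrier",c,c.mean(0))
for i in range(4):print(np.linalg.norm(c[i]-c[(i+1)%4]))
cc=c.mean(0);d=c[0]-c[1]+c[3]-c[2];print("yaw",np.arctan2(d[1],d[0])-np.pi/2,"fix",(cc-O)@x,(cc-O)@y)
print("block", [( (q-O)@x,(q-O)@y) for q in onz(ct,[T(320,190),T(398,190)],60)])
```

```text
[[ 454.67336087   78.24868511   10.        ]
 [ 448.9777742  -297.60967498   10.        ]] 375.90151177518476
fence [[ 582.49547001   73.73051037   26.        ]
 [ 577.73045498 -301.19497393   26.        ]] 374.95576292651253
side corners [[ 452.06342832 -305.87441618   10.        ]
 [ 615.02745973 -315.93938647   10.        ]]
holes [[ 469.68672853   65.08403291   10.        ]
 [ 462.61568305 -284.50313756   10.        ]] [[ 472.44192697   66.34494725   10.        ]
 [ 465.7444269  -286.03826048   10.        ]]
O [ 551.81408801 -111.19567551    0.        ] yaw -0.01515238552979925 fence x [27.87589428 28.79222435]
A [ 593.8337474  -101.1857829   174.15343169] 11.691428165366194 fix 41.86316777868793 10.645417239099153
B [589.76736575 -84.33050605 167.51910305] 0.8811858979244669 fix 37.54186505246434 27.437146159748995
carrier [[ 564.23678266 -189.80781371   20.        ]
 [ 551.126239   -291.56162073   20.        ]
 [ 506.21658591 -284.77021374   20.        ]
 [ 519.27174632 -185.91073368   20.        ]] [ 535.21283847 -238.01259546   20.        ]
102.59494918167005
45.42026144167259
99.71777179240604
45.133598638081054
yaw -0.12969642812156112 fix -14.677838466257757 -127.05390089100018
block [(np.float64(40.62877750557473), np.float64(45.952739265126)), (np.float64(42.56191031931243), np.float64(1.6130373325025666))]
```

```bash
cat >> h.py <<'E'
def plan(target=None,yaw=None):
    s=sensors.read_state();M=R.from_quat(s["eef_rot"]).as_matrix()
    y0=np.arctan2(M[1,0],M[0,0])
    if target is not None:
        d=M.T@(np.array(target)-s["tcp_pos"]);print("t",round(s["t"],2),"tcp",s["tcp_pos"].round(1),"shift/800:",(d/800).round(4),"mm",d.round(1))
    if yaw is not None: print("yaw",round(y0,4),"turn:",round(-(yaw-y0)/(np.pi/2),4))
E
python3 - <<'E'
from h import *
plan([560,-120,290],-.015)
E
```

```text
t 0.35 tcp [ 165.1 -576.7  231.1] shift/800: [ 0.6317 -0.413  -0.0735] mm [ 505.4 -330.4  -58.8]
yaw 0.2788 turn: 0.187
```

Request:
servo_tool(fingers=[0, 0, 0, 0, 0, 0, 0, 0, 0, 0, 0, 0], translation=[[0.05, -0.03, -0.06], [0.1, -0.065, -0.0735], [0.16, -0.105, -0.0735], [0.22, -0.144, -0.0735], [0.28, -0.183, -0.0735], [0.34, -0.222, -0.0735], [0.4, -0.262, -0.0735], [0.46, -0.301, -0.0735], [0.52, -0.34, -0.0735], [0.58, -0.379, -0.0735], [0.62, -0.406, -0.0735], [0.632, -0.413, -0.0735]], turn=[0.02, 0.04, 0.06, 0.08, 0.1, 0.12, 0.14, 0.16, 0.187, 0.187, 0.187, 0.187])

```text
t: 1.85
tcp_pos: [561.4, -118.2, 289.8]
eef_rot: [1.0, -0.006, -0.0, -0.0]
ft_force: [0.4, -0.0, 0.3]
width: 85.2
```

Run:
```python
from h import *
f,c,s=shot("wrist","w1");print(s["t"],s["tcp_pos"],s["qvel"].round(3),s["ft_force"],np.degrees(R.from_quat(s["eef_rot"]).as_euler("zyx")))
np.save("w1T.npy",c[2])
```

```text
1.85 [ 561.39958014 -118.15164486  289.79003177] [ 0.094  0.075  0.1    0.034 -0.019  0.119] [ 0.42144408 -0.02001484  0.27141226] [ 6.86672214e-01 -8.50980320e-03 -1.79989530e+02]
```

View pics/w1.png

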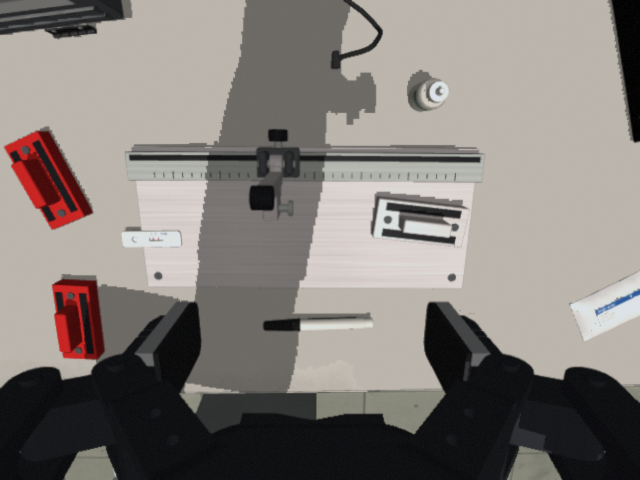

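The wrist view shows the whole fixture. The tab is near (262,197), the screw is right of it near (290,208), and the carrier is near (420,222). The plate's front corners are near (149,288) and (463,288). I'll measure after the arm settles.

Request:
servo_tool(fingers=[0, 0], translation=[[0, 0, 0], [0, 0, 0]], turn=[0, 0])

```text
t: 2.15
tcp_pos: [559.6, -121.1, 290.3]
eef_rot: [1.0, -0.008, -0.0, 0.0]
ft_force: [0.3, -0.3, -0.1]
width: 85.1
```

Run:
```python
from h import *
f,c,s=shot("wrist","w2",(110,110,510,310));print(s["t"],s["tcp_pos"],s["qvel"].round(3),R.from_quat(s["eef_rot"]).as_euler("zyx"))
np.savez("w2.npz",K=c[0],k=c[1],T=c[2])
im=cv2.imread("pics/w2_raw.png")[150:230,230:320]
cv2.imwrite("pics/w2z.png",cv2.resize(im,None,fx=7,fy=7,interpolation=0))
```

```text
scale 2.0
2.15 [ 559.55198989 -121.12290214  290.25690219] [-0.002 -0.003 -0.    -0.002  0.001  0.002] [ 1.65153948e-02 -1.28392450e-04  3.14127994e+00]
```

View pics/w2.png

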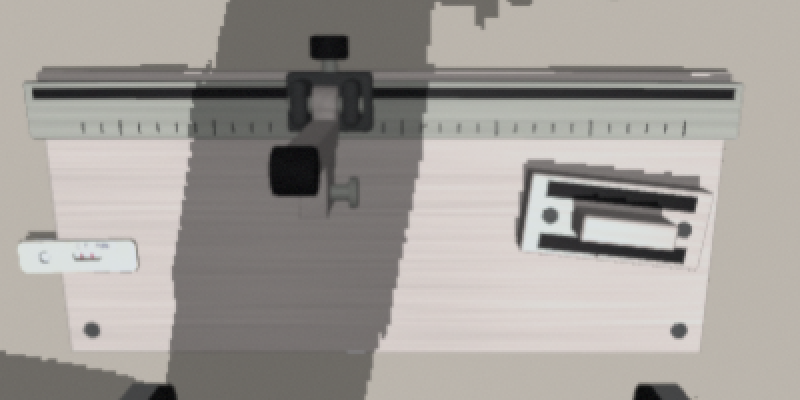

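View pics/w2z.png

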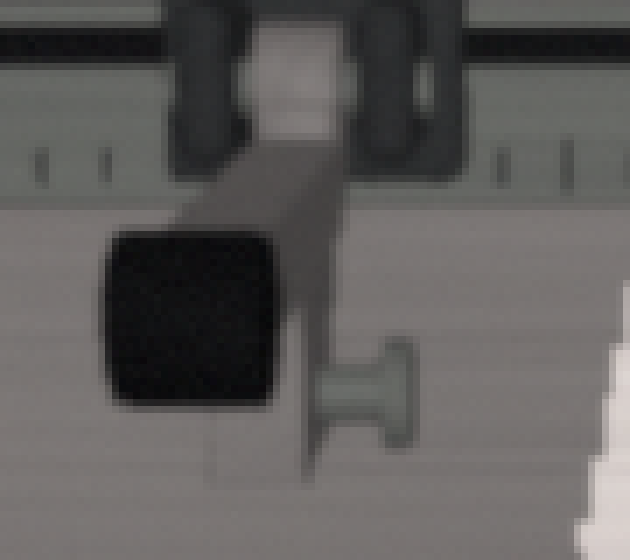

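The zoom shows the tab block at w2z (105–280, 230–408), the screw head's right face at x≈412, and the foot's −y side edge at x≈305–315.

Run:
```python
from h import *
z=np.load("w2.npz");c=(z["K"],float(z["k"]),z["T"])
C=lambda x,y:((x+.5)/2+110-.5,(y+.5)/2+110-.5)
Z=lambda x,y:((x+.5)/7+230-.5,(y+.5)/7+150-.5)
a=onz(c,[C(72,351),C(699,351)],10);print(a,np.linalg.norm(a[0]-a[1]))
h=onz(c,[C(92,330),C(679,330)],10);print("holes",h)
y=a[0]-a[1];y/=np.linalg.norm(y);x=np.array([y[1],-y[0],0]);O=(a[0]+a[1])/2+100*x;O[2]=0
yaw=np.arctan2(y[1],y[0])-np.pi/2
print("O",O,"yaw",yaw)
fx=lambda P:np.stack([(P-O)@x,(P-O)@y,P[:,2]],1).round(1)
print("fence",fx(onz(c,[C(34,138),C(735,138)],26)))
ft=eyes.grab_frame("side");cs=cam(ft)
S=lambda p,q:(p/4.6154+260-.4, q/4.6154+160-.4)
P,e=tri(c,Z(192,318),cs,S(321,107));print("tab",P,e,fx(P[None]))
for zz in(165,170,175):print("tabz",zz,fx(onz(c,[Z(105,318),Z(192,318),Z(280,318)],zz)))
for zz in(110,130):print("screw",zz,fx(onz(c,[Z(412,392),Z(315,392)],zz)))
cc=onz(c,[C(533,174),C(708,192),C(697,270),C(521,250)],20);print("car",fx(cc),cc.mean(0))
r=onz(c,[C(583,216),C(677,224),C(677,248),C(581,241)],45);print("rib",fx(r),r.mean(0),fx(r.mean(0)[None]), [np.linalg.norm(r[i]-r[(i+1)%4]) for i in range(4)])
for q in(cc,r):
  d=q[0]-q[1]+q[3]-q[2];print("yaw",np.arctan2(d[1],d[0])-np.pi/2)
```

```text
[[ 455.97483297   80.77746885   10.        ]
 [ 450.05058221 -297.21142392   10.        ]] 378.0353155468149
holes [[ 469.29821958   66.83762039   10.        ]
 [ 463.79136247 -283.91817925   10.        ]]
O [ 553.00042758 -109.78409323    0.        ] yaw -0.015671798449874652
fence [[  29.5  187.3   26. ]
 [  29.4 -188.8   26. ]]
tab [588.39867013 -83.12594378 167.25923609] 2.075868268120218 [[ 35.   27.2 167.3]]
tabz 165 [[ 33.6  36.5 165. ]
 [ 33.6  27.7 165. ]
 [ 33.6  18.7 165. ]]
tabz 170 [[ 34.4  35.6 170. ]
 [ 34.4  27.  170. ]
 [ 34.4  18.2 170. ]]
tabz 175 [[ 35.2  34.8 175. ]
 [ 35.2  26.2 175. ]
 [ 35.1  17.6 175. ]]
screw 110 [[ 15.7   8.9 110. ]
 [ 15.7  20.8 110. ]]
screw 130 [[ 19.4   7.6 130. ]
 [ 19.4  18.8 130. ]]
car [[   8.8  -82.1   20. ]
 [  -1.1 -179.7   20. ]
 [ -46.2 -178.3   20. ]
 [ -34.4  -77.2   20. ]] [ 532.77613788 -238.82353961   20.        ]
rib [[  -9.3 -105.    45. ]
 [ -13.5 -155.    45. ]
 [ -26.6 -156.2   45. ]
 [ -22.8 -104.8   45. ]] [ 532.92146423 -239.75695875   45.        ] [[ -18.  -130.3   45. ]] [np.float64(50.12101152645871), np.float64(13.126876924018713), np.float64(51.557249839506746), np.float64(13.510073367035629)]
yaw -0.12427312153112346
yaw -0.09519666824916895
```

Request:
servo_tool(fingers=[0, 0, 0, 0, 0, 0, 0], translation=[[0.0373, -0.0479, 0], [0.0373, -0.0479, 0.06], [0.0373, -0.0479, 0.11], [0.0373, -0.0479, 0.145], [0.0373, -0.0479, 0.165], [0.0373, -0.0479, 0.1766], [0.0373, -0.0479, 0.1766]], turn=[0, 0, 0, 0, 0, 0, 0])

```text
t: 3.12
tcp_pos: [590.7, -82.4, 149.0]
eef_rot: [1.0, -0.008, 0.0, 0.0]
ft_force: [0.1, -0.0, -0.2]
width: 85.6
```

Run:
```python
from h import *
f,c,s=shot("wrist","w3")
```

```text
(no output)
```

View pics/w3.png

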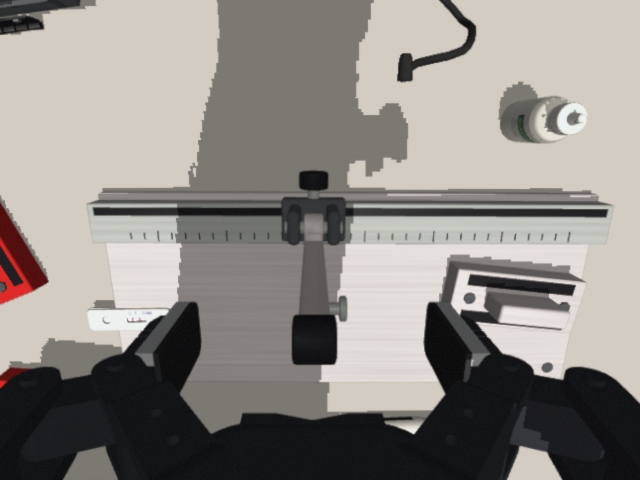

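The tab, near (314,339), is centred between the open pads. I'll close on it.

Request:
servo_tool(fingers=[0.5, 0.9, 1, 1, 1, 1, 1, 1, 1], translation=[[0, 0, 0], [0, 0, 0], [0, 0, 0], [0, 0, 0], [0, 0, 0], [0, 0, 0], [0, 0, 0], [0, 0, 0], [0, 0, 0]], turn=[0, 0, 0, 0, 0, 0, 0, 0, 0])

```text
t: 4.3
tcp_pos: [590.9, -83.0, 149.2]
eef_rot: [1.0, -0.008, 0.0, 0.001]
ft_force: [-0.4, -5.4, 4.5]
width: 15.1
```

Run:
```python
from h import *
s=sensors.read_state();print(s["tcp_pos"],s["width"],s["ft_force"])
shot("wrist","w4")
e0=1.45;r=112.75
O0=np.array([50-r*np.cos(e0),56+r*np.sin(e0)])
for e in np.linspace(e0,-0.1156-0.02,14): 
  d=np.array([50-r*np.cos(e),56+r*np.sin(e)])-O0;print(round(e,3),(d[0]/800).round(4),(-d[1]/800).round(4),d.round(1))
```

```text
[590.86842065 -82.9810875  149.23565564] 15.083643808457404 [-0.42232171 -5.39387414  4.4725751 ]
1.45 0.0 -0.0 [0. 0.]
1.328 -0.0169 0.0031 [-13.5  -2.5]
1.206 -0.0333 0.0082 [-26.6  -6.6]
1.084 -0.0489 0.0153 [-39.1 -12.3]
0.962 -0.0636 0.0243 [-50.9 -19.4]
0.84 -0.0771 0.0349 [-61.7 -28. ]
0.718 -0.0891 0.0472 [-71.3 -37.7]
0.596 -0.0996 0.0608 [-79.7 -48.6]
0.474 -0.1084 0.0755 [-86.7 -60.4]
0.352 -0.1153 0.0913 [-92.2 -73. ]
0.23 -0.1202 0.1077 [-96.2 -86.2]
0.108 -0.1231 0.1247 [-98.5 -99.7]
-0.014 -0.1239 0.1418 [ -99.2 -113.5]
-0.136 -0.1227 0.159 [ -98.1 -127.2]
```

View pics/w4.png

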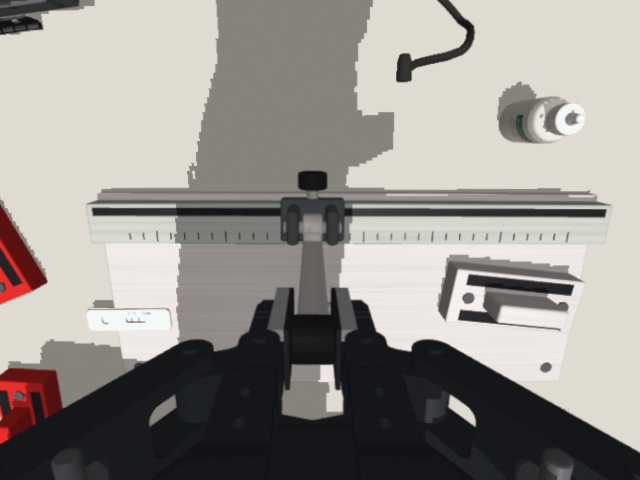

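The tab is pinched (width 15.1 mm). I'll swing it down along the arc.

Request:
servo_tool(fingers=[1, 1, 1, 1, 1, 1, 1, 1, 1, 1, 1, 1], translation=[[-0.0169, 0, 0.0031], [-0.0333, 0, 0.0082], [-0.0489, 0, 0.0153], [-0.0636, 0, 0.0243], [-0.0771, 0, 0.0349], [-0.0891, 0, 0.0472], [-0.0996, 0, 0.0608], [-0.1084, 0, 0.0755], [-0.1153, 0, 0.0913], [-0.1202, 0, 0.1077], [-0.1231, 0, 0.1247], [-0.1238, 0, 0.138]], turn=[0, 0, 0, 0, 0, 0, 0, 0, 0, 0, 0, 0])

```text
t: 5.85
tcp_pos: [491.5, -81.2, 38.2]
eef_rot: [1.0, -0.008, 0.0, 0.001]
ft_force: [-2.5, -3.3, 5.1]
width: 15.0
```

Request:
servo_tool(fingers=[1, 1], translation=[[0, 0, 0], [0, 0, 0]], turn=[0, 0])

```text
t: 6.1
tcp_pos: [491.4, -81.2, 38.2]
eef_rot: [1.0, -0.008, -0.0, 0.001]
ft_force: [-1.6, -5.2, 0.8]
width: 15.1
```

Request:
servo_tool(fingers=[1, 1, 1], translation=[[0.0003, 0, 0.007], [0.0007, 0, 0.014], [0.0007, 0, 0.0155]], turn=[0, 0, 0])

```text
t: 6.48
tcp_pos: [491.9, -81.2, 25.9]
eef_rot: [1.0, -0.008, -0.0, 0.001]
ft_force: [-3.2, -4.9, 5.4]
width: 14.1
```

Request:
servo_tool(fingers=[1, 1], translation=[[0, 0, 0.001], [0, 0, 0.001]], turn=[0, 0])

```text
t: 6.72
tcp_pos: [492.0, -81.2, 25.2]
eef_rot: [1.0, -0.008, -0.0, 0.001]
ft_force: [-2.1, -5.3, 1.7]
width: 14.9
```

Request:
servo_tool(fingers=[1, 1], translation=[[0, 0, 0.001], [0, 0, 0.0015]], turn=[0, 0])

```text
t: 6.98
tcp_pos: [492.1, -81.2, 24.2]
eef_rot: [1.0, -0.008, -0.0, 0.001]
ft_force: [-3.3, -4.8, 5.2]
width: 15.0
```

Request:
servo_tool(fingers=[1, 1], translation=[[0, 0, 0.001], [0, 0, 0.001]], turn=[0, 0])

```text
t: 7.22
tcp_pos: [492.2, -81.2, 23.4]
eef_rot: [1.0, -0.008, 0.0, 0.001]
ft_force: [-1.9, -4.0, 3.9]
width: 14.6
```

Request:
servo_tool(fingers=[1, 1], translation=[[0, 0, 0.001], [0, 0, 0.001]], turn=[0, 0])

```text
t: 7.48
tcp_pos: [492.3, -81.2, 22.6]
eef_rot: [1.0, -0.008, 0.0, 0.001]
ft_force: [-1.6, -5.0, 2.5]
width: 14.8
```

Request:
servo_tool(fingers=[1, 1], translation=[[0, 0, 0.001], [0, 0, 0.001]], turn=[0, 0])

```text
t: 7.72
tcp_pos: [492.4, -81.2, 22.2]
eef_rot: [1.0, -0.008, 0.0, 0.001]
ft_force: [-3.1, -3.7, 7.5]
width: 15.0
```

Request:
servo_tool(fingers=[1, 1], translation=[[0, 0, 0.001], [0, 0, 0.001]], turn=[0, 0])

```text
t: 7.98
tcp_pos: [492.4, -81.2, 22.0]
eef_rot: [1.0, -0.008, 0.0, 0.001]
ft_force: [-5.2, -4.5, 14.7]
width: 14.6
```

Request:
servo_tool(fingers=[1, 1], translation=[[0, 0, 0.001], [0, 0, 0.001]], turn=[0, 0])

```text
t: 8.22
tcp_pos: [492.4, -81.2, 21.8]
eef_rot: [1.0, -0.008, 0.0, 0.001]
ft_force: [-8.2, -3.9, 22.8]
width: 14.9
```

The end stop is reached: the force rises about 8 N per 0.8 mm commanded. I'll release, lift and look.

Request:
servo_tool(fingers=[0.6, 0.2, 0, 0, 0, 0, 0, 0, 0, 0], translation=[[0, 0, -0.002], [0, 0, -0.003], [0, 0, -0.003], [0, 0, -0.003], [0, 0, -0.05], [0, 0, -0.12], [0, 0, -0.19], [0, 0, -0.25], [0, 0, -0.28], [0, 0, -0.28]], turn=[0, 0, 0, 0, 0, 0, 0, 0, 0, 0])

```text
t: 9.48
tcp_pos: [493.6, -80.8, 245.9]
eef_rot: [1.0, -0.007, 0.002, 0.0]
ft_force: [0.3, 0.7, -0.1]
width: 85.7
```

Request:
servo_tool(fingers=[0], translation=[[0, 0, 0]], turn=[0])

```text
t: 9.6
tcp_pos: [491.6, -80.6, 242.8]
eef_rot: [1.0, -0.007, -0.001, -0.0]
ft_force: [-0.2, 0.2, -0.9]
width: 85.2
```

Run:
```python
from h import *
f,c,s=shot("wrist","w5",(110,60,550,360));print(s["t"],s["tcp_pos"],s["ft_force"])
np.savez("w5.npz",K=c[0],k=c[1],T=c[2])
shot("side","s5",(260,160,380,290))
```

```text
scale 1.8181818181818181
9.6 [491.61952046 -80.55828224 242.81462218] [-0.20083604  0.21335162 -0.88551606]
scale 4.615384615384615
```

View pics/w5.png

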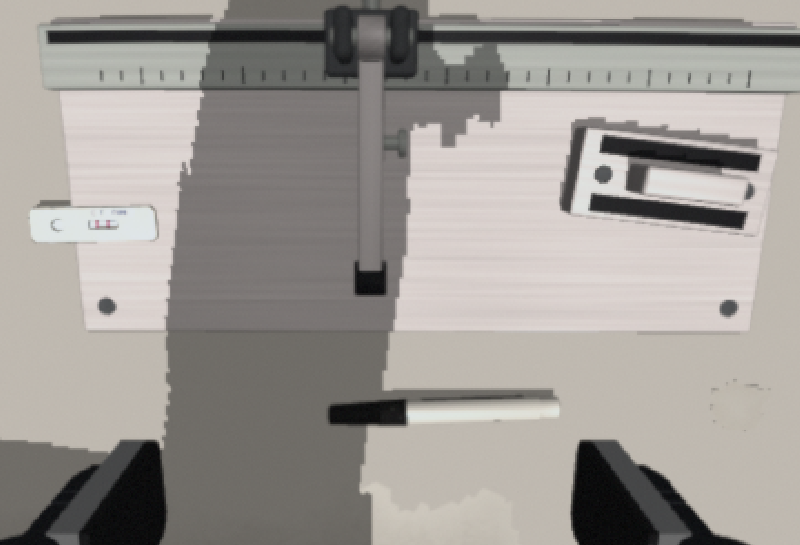

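View pics/s5.png

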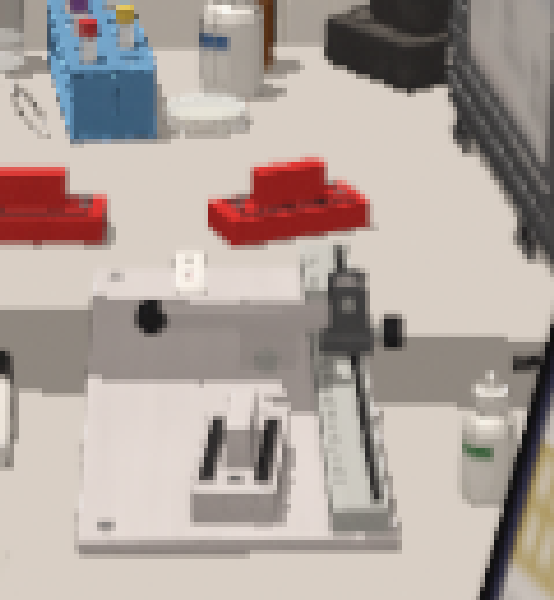

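The leaf lies down across the plate, with the tab at w5 (370,278). The carrier is untouched, with body corners at about (586,128), (776,151), (761,235), (572,213). I'll measure the carrier for the grasp.

Run:
```python
from h import *
z=np.load("w5.npz");c=(z["K"],float(z["k"]),z["T"]);k=1.81818
C=lambda x,y:((x+.5)/k+110-.5,(y+.5)/k+60-.5)
O=np.array([553,-109.8,0]);yw=-0.0157
x=np.array([np.cos(yw),np.sin(yw),0]);y=np.array([-x[1],x[0],0])
fx=lambda P:np.stack([(P-O)@x,(P-O)@y,P[:,2]],1).round(1)
print("near edge",fx(onz(c,[C(87,330),C(749,330)],10)))
print("tab",fx(onz(c,[C(370,262),C(370,294)],50)))
print("screw head",fx(onz(c,[C(408,143)],24)))
im=cv2.imread("pics/w5_raw.png");cv2.imwrite("pics/w5z.png",cv2.resize(im[115:200,410:545],None,fx=5.9,fy=5.9,interpolation=cv2.INTER_CUBIC))
```

```text
near edge [[-100.5  187.9   10. ]
 [ -99.9 -189.8   10. ]]
tab [[-53.9  27.   50. ]
 [-70.1  27.   50. ]]
screw head [[ 2.5  7.8 24. ]]
```

View pics/w5z.png

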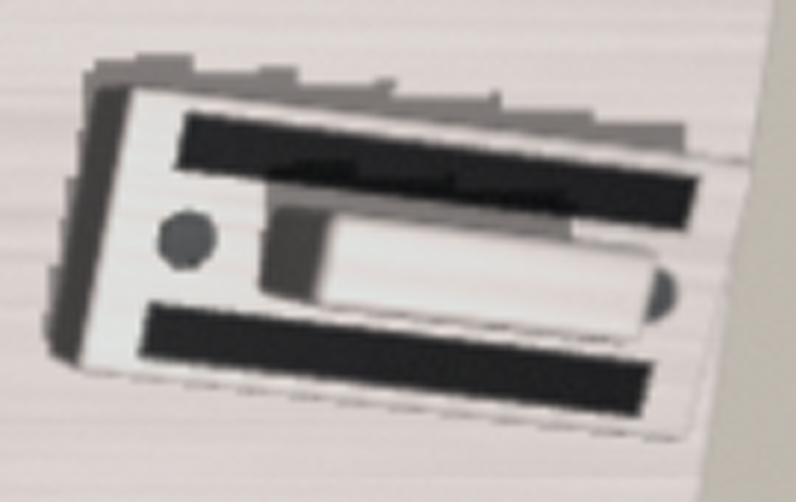

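Run:
```python
from h import *
z=np.load("w5.npz");c=(z["K"],float(z["k"]),z["T"])
C=lambda x,y:((x+.5)/5.9+410-.5,(y+.5)/5.9+115-.5)
O=np.array([553,-109.8,0]);yw=-0.0157
x=np.array([np.cos(yw),np.sin(yw),0]);y=np.array([-x[1],x[0],0])
fx=lambda P:np.stack([(P-O)@x,(P-O)@y,P[:,2]],1).round(1)
for n,p,h in(("body",[(131,87),(750,160),(688,440),(80,368)],30),("rib",[(333,214),(660,255),(641,338),(318,303)],55),("strip",[(188,112),(698,178),(640,415),(140,355)],30)):
    q=onz(c,[C(*a) for a in p],h);d=q[0]-q[1]+q[3]-q[2]
    print(n,q.mean(0).round(1),fx(q.mean(0)[None]),"yaw",np.arctan2(d[1],d[0])-np.pi/2,[np.linalg.norm(q[i]-q[(i+1)%4]).round(1) for i in range(4)])
plan([533,-239.5,240],-0.13+np.pi/2)
```

```text
body [ 535.3 -236.5   30. ] [[ -15.7 -127.    30. ]] yaw -0.122264292837305 [np.float64(98.3), np.float64(43.8), np.float64(99.7), np.float64(43.1)]
rib [ 535.3 -236.8   55. ] [[ -15.7 -127.2   55. ]] yaw -0.12061774641067591 [np.float64(49.1), np.float64(12.1), np.float64(48.8), np.float64(12.7)]
strip [ 535.1 -237.1   30. ] [[ -15.8 -127.6   30. ]] yaw -0.12826397316681915 [np.float64(81.4), np.float64(37.1), np.float64(81.8), np.float64(37.3)]
t 9.7 tcp [491.3 -80.5 242.4] shift/800: [0.0551 0.1979 0.0028] mm [ 44.1 158.4   2.2]
yaw -0.0149 turn: -0.9267
```

Request:
servo_tool(fingers=[0, 0, 0, 0, 0, 0, 0, 0, 0, 0, 0, 0], translation=[[0.01, 0.04, 0], [0.03, 0.09, 0], [0.045, 0.14, 0], [0.0578, 0.18, 0], [0.0578, 0.1947, 0], [0.0578, 0.1947, 0.04], [0.0578, 0.1947, 0.08], [0.0578, 0.1947, 0.12], [0.0578, 0.1947, 0.16], [0.0578, 0.1947, 0.17], [0.0578, 0.1947, 0.17], [0.0578, 0.1947, 0.17]], turn=[-0.11, -0.22, -0.33, -0.44, -0.55, -0.66, -0.77, -0.88, -0.931, -0.931, -0.931, -0.931])

```text
t: 11.2
tcp_pos: [537.0, -237.5, 109.2]
eef_rot: [0.75, 0.662, 0.0, 0.001]
ft_force: [-0.3, 0.8, 0.3]
width: 85.8
```

Run:
```python
from h import *
plan([535.2,-236.9,34],-0.123+np.pi/2)
f,c,s=shot("wrist","w6")
```

```text
t 11.2 tcp [ 537.  -237.5  109.2] shift/800: [ 0.0005 -0.0025  0.094 ] mm [ 0.4 -2.  75.2]
yaw 1.4468 turn: -0.0006
```

View pics/w6.png

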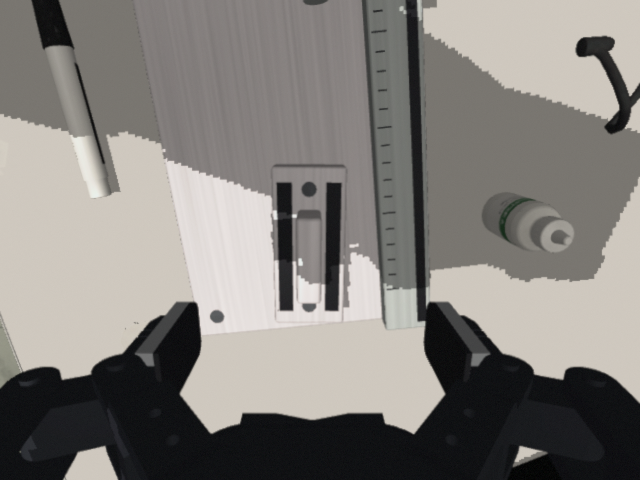

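Hand and carrier are aligned, with the rib near (309,258). I'll descend and grip the rib.

Request:
servo_tool(fingers=[0, 0, 0, 0.3, 0.6, 0.8, 1, 1, 1, 1, 1], translation=[[0, -0.0025, 0.05], [0, -0.0025, 0.085], [0, -0.0025, 0.0925], [0, -0.0025, 0.0925], [0, -0.0025, 0.0925], [0, -0.0025, 0.0925], [0, -0.0025, 0.0925], [0, -0.0025, 0.0925], [0, -0.0025, 0.0925], [0, -0.0025, 0.0925], [0, -0.0025, 0.0925]], turn=[0, 0, 0, 0, 0, 0, 0, 0, 0, 0, 0])

```text
t: 12.62
tcp_pos: [534.7, -237.1, 34.8]
eef_rot: [0.749, 0.662, 0.0, 0.001]
ft_force: [0.1, 0.3, 5.8]
width: 12.5
```

Request:
servo_tool(fingers=[1, 1], translation=[[0, 0, 0], [0, 0, 0]], turn=[0, 0])

```text
t: 12.88
tcp_pos: [534.7, -237.1, 34.8]
eef_rot: [0.749, 0.662, 0.0, 0.001]
ft_force: [-0.3, -0.0, 5.2]
width: 12.5
```

Run:
```python
from h import *
s=sensors.read_state();print(s["tcp_pos"],s["ft_force"],s["torque"])
plan([535.2,-236.9,34],-0.0157+np.pi/2)
f,c,s=shot("wrist","w7")
```

```text
[ 534.73219211 -237.11210628   34.8208852 ] [-2.68314121e-01 -2.43172652e-03  5.15342955e+00] [0.09301044 0.26241314 0.04328966]
t 12.88 tcp [ 534.7 -237.1   34.8] shift/800: [0.0003 0.0005 0.001 ] mm [0.3 0.4 0.8]
yaw 1.4476 turn: -0.0685
```

View pics/w7.png

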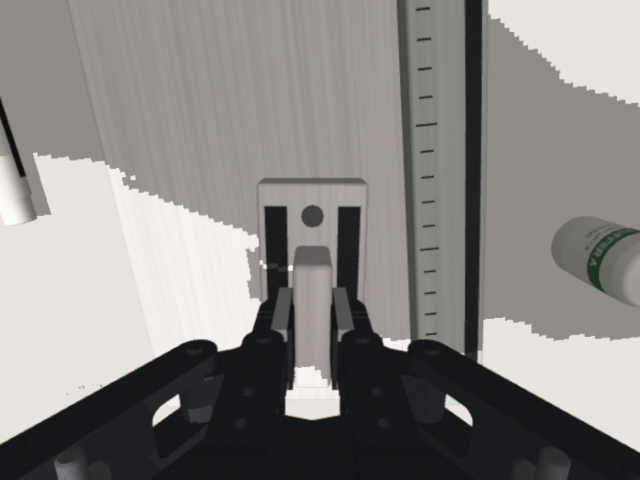

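Request:
servo_tool(fingers=[1, 1, 1, 1, 1, 1, 1], translation=[[0, 0, -0.0005], [0, 0.005, -0.0005], [0.001, 0.01, -0.0005], [0.0016, 0.015, -0.0005], [0.0022, 0.02, -0.0005], [0.0026, 0.024, -0.0005], [0.0026, 0.024, -0.0005]], turn=[-0.02, -0.04, -0.06, -0.0685, -0.0685, -0.0685, -0.0685])

```text
t: 13.8
tcp_pos: [552.7, -237.4, 34.8]
eef_rot: [0.712, 0.702, -0.001, -0.0]
ft_force: [-3.1, -0.4, 8.5]
width: 12.6
```

Run:
```python
from h import *
s=sensors.read_state();print(s["tcp_pos"],s["ft_force"],s["torque"])
O=np.array([553,-109.8,0]);yw=-0.0157
x=np.array([np.cos(yw),np.sin(yw),0]);y=np.array([-x[1],x[0],0])
print("fix",(s["tcp_pos"]-O)@x,(s["tcp_pos"]-O)@y)
plan(None,yw+np.pi/2)
f,c,s=shot("wrist","w8")
```

```text
[ 552.74119291 -237.4397427    34.83363682] [-3.07023107 -0.38434496  8.47466702] [ 0.00783411  0.78873147 -0.00667966]
fix 1.74508644604671 -127.62807517111442
yaw 1.5558 turn: 0.0005
```

View pics/w8.png

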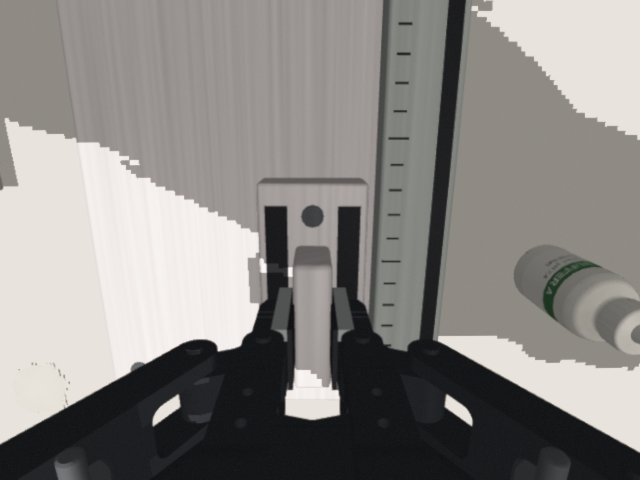

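Request:
servo_tool(fingers=[1, 1, 1, 1], translation=[[0, 0, -0.0008], [0, 0.002, -0.0008], [0, 0.004, -0.0008], [0, 0.005, -0.0008]], turn=[0, 0, 0, 0])

```text
t: 14.35
tcp_pos: [557.3, -237.1, 34.8]
eef_rot: [0.713, 0.702, -0.0, -0.0]
ft_force: [-1.9, 0.4, 2.1]
width: 13.0
```

Request:
servo_tool(fingers=[1, 1], translation=[[0, 0.0005, 0], [0, 0.001, 0]], turn=[0, 0])

```text
t: 14.6
tcp_pos: [557.7, -237.1, 34.8]
eef_rot: [0.713, 0.702, -0.0, -0.0]
ft_force: [-4.0, -0.3, 3.0]
width: 12.6
```

Request:
servo_tool(fingers=[1, 1], translation=[[0, 0.0005, 0], [0, 0.001, 0]], turn=[0, 0])

```text
t: 14.85
tcp_pos: [557.8, -237.1, 34.8]
eef_rot: [0.713, 0.701, -0.001, -0.001]
ft_force: [-8.3, 0.9, 5.2]
width: 12.4
```

Request:
servo_tool(fingers=[1, 1], translation=[[0, 0.0005, 0], [0, 0.0005, 0]], turn=[0, 0])

```text
t: 15.1
tcp_pos: [557.8, -237.1, 34.8]
eef_rot: [0.713, 0.701, -0.001, -0.001]
ft_force: [-8.1, -0.4, 5.2]
width: 12.5
```

Run:
```python
from h import *
s=sensors.read_state();print(s["tcp_pos"],s["ft_force"],s["torque"])
f,c,s=shot("wrist","w9")
im=cv2.imread("pics/w9_raw.png");cv2.imwrite("pics/w9z.png",cv2.resize(im[160:360,340:440],None,fx=3,fy=3,interpolation=cv2.INTER_CUBIC))
```

```text
[ 557.81002346 -237.05887921   34.84893586] [-8.10157301 -0.36345744  5.17842322] [ 0.08481671  1.55040856 -0.09278786]
```

View pics/w9.png

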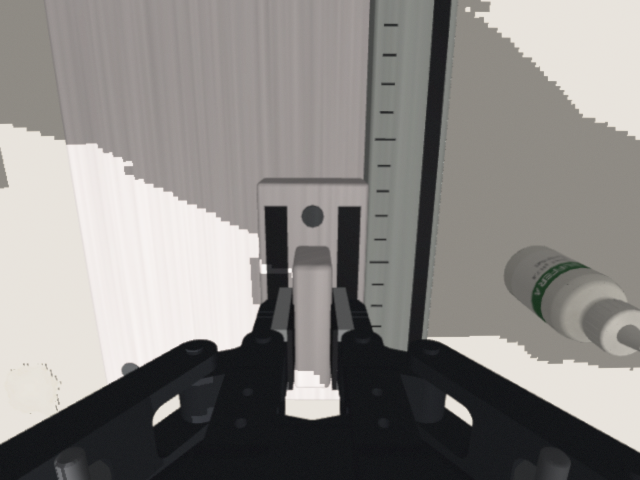

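View pics/w9z.png

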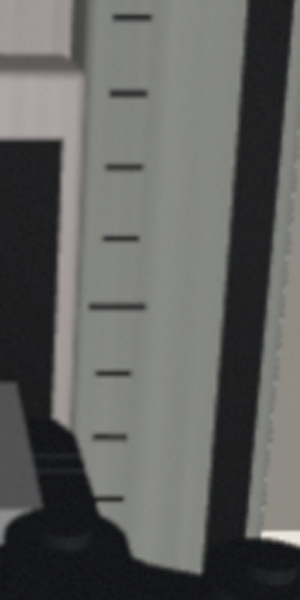

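The carrier's side is against the fence: the edges meet at w9 (366,185–300) and the fence force is 8 N. Now I'll slide it along.

Request:
servo_tool(fingers=[1, 1, 1, 1, 1, 1, 1, 1, 1], translation=[[0.005, 0, 0], [0.013, 0, 0], [0.022, 0, 0], [0.031, 0, 0], [0.04, 0, 0], [0.048, 0, 0], [0.054, 0, 0], [0.058, 0, 0], [0.06, 0, 0]], turn=[0, 0, 0, 0, 0, 0, 0, 0, 0])

```text
t: 16.27
tcp_pos: [558.6, -190.8, 34.9]
eef_rot: [0.713, 0.701, -0.002, 0.0]
ft_force: [-7.3, -6.3, 3.3]
width: 12.7
```

Request:
servo_tool(fingers=[1, 1, 1, 1], translation=[[0.004, 0, 0], [0.008, 0, 0], [0.012, 0, 0], [0.016, 0, 0]], turn=[0, 0, 0, 0])

```text
t: 16.77
tcp_pos: [558.9, -178.1, 34.9]
eef_rot: [0.713, 0.701, -0.002, 0.0]
ft_force: [-7.4, -6.4, 3.8]
width: 13.1
```

Run:
```python
from h import *
s=sensors.read_state();print(s["tcp_pos"],s["ft_force"],s["torque"])
f,c,s=shot("wrist","w10")
```

```text
[ 558.86150479 -178.08939313   34.85925575] [-7.38271666 -6.44851093  3.79514248] [-1.13009941  1.57888954 -0.0225902 ]
```

View pics/w10.png

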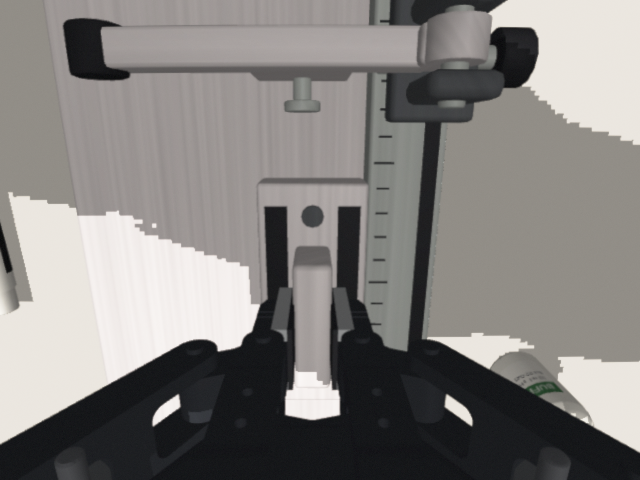

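The screw head is at about (302,104), roughly 25 mm ahead of the carrier end, and steady drag is 6.4 N. I'll close most of the gap and then creep.

Request:
servo_tool(fingers=[1, 1, 1, 1, 1, 1], translation=[[0.004, 0, 0], [0.009, 0, 0], [0.014, 0, 0], [0.018, 0, 0], [0.02, 0, 0], [0.021, 0, 0]], turn=[0, 0, 0, 0, 0, 0])

```text
t: 17.58
tcp_pos: [559.2, -161.2, 34.8]
eef_rot: [0.713, 0.701, -0.002, 0.0]
ft_force: [-6.4, -5.6, 4.3]
width: 13.0
```

Run:
```python
from h import *
s=sensors.read_state();print(s["tcp_pos"],s["ft_force"],s["torque"])
f,c,s=shot("wrist","w11")
im=cv2.imread("pics/w11_raw.png");cv2.imwrite("pics/w11z.png",cv2.resize(im[60:260,200:440],None,fx=3,fy=3,interpolation=cv2.INTER_CUBIC))
O=np.array([553,-109.8,0]);yw=-0.0157
x=np.array([np.cos(yw),np.sin(yw),0]);y=np.array([-x[1],x[0],0])
fx=lambda P:np.stack([(P-O)@x,(P-O)@y,P[:,2]],1).round(1)
np.savez("w11.npz",K=c[0],k=c[1],T=c[2])
```

```text
[ 559.17084119 -161.21747969   34.84394129] [-6.3762714  -5.56245444  4.3183838 ] [-1.10095968  1.56720778 -0.02416965]
```

View pics/w11z.png

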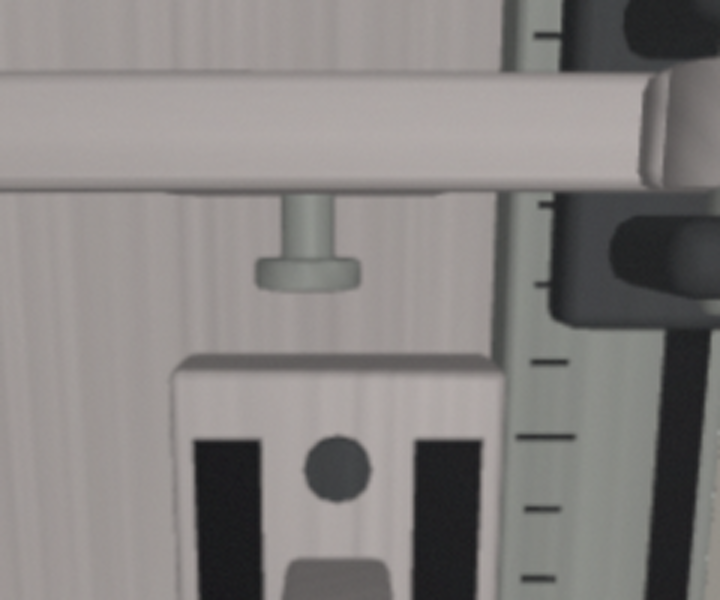

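The screw head's face is near w11z y≈290 and the carrier's end near y≈356, a gap of about 8 mm. I'll move 5 mm, then creep.

Request:
servo_tool(fingers=[1, 1, 1, 1], translation=[[0.002, 0, 0], [0.004, 0, 0], [0.006, 0, 0], [0.0065, 0, 0]], turn=[0, 0, 0, 0])

```text
t: 18.12
tcp_pos: [559.2, -156.0, 34.8]
eef_rot: [0.713, 0.701, -0.002, 0.0]
ft_force: [-6.6, -6.0, 3.3]
width: 12.5
```

Request:
servo_tool(fingers=[1, 1, 1], translation=[[0.0005, 0, 0], [0.001, 0, 0], [0.0015, 0, 0]], turn=[0, 0, 0])

```text
t: 18.5
tcp_pos: [559.3, -154.9, 34.9]
eef_rot: [0.713, 0.701, -0.002, 0.0]
ft_force: [-5.9, -6.0, 4.0]
width: 12.6
```

Request:
servo_tool(fingers=[1, 1], translation=[[0.0005, 0, 0], [0.001, 0, 0]], turn=[0, 0])

```text
t: 18.75
tcp_pos: [559.3, -154.1, 34.8]
eef_rot: [0.713, 0.701, -0.002, 0.0]
ft_force: [-6.8, -6.0, 4.2]
width: 12.3
```

Request:
servo_tool(fingers=[1, 1], translation=[[0.0004, 0, 0], [0.0008, 0, 0]], turn=[0, 0])

```text
t: 19.0
tcp_pos: [559.3, -153.5, 34.9]
eef_rot: [0.713, 0.701, -0.002, 0.0]
ft_force: [-6.9, -5.4, 3.7]
width: 12.6
```

Request:
servo_tool(fingers=[1, 1], translation=[[0.0004, 0, 0], [0.0008, 0, 0]], turn=[0, 0])

```text
t: 19.25
tcp_pos: [559.3, -152.8, 34.9]
eef_rot: [0.713, 0.701, -0.002, 0.0]
ft_force: [-6.9, -5.7, 4.3]
width: 12.6
```

Request:
servo_tool(fingers=[1, 1], translation=[[0.0004, 0, 0], [0.0008, 0, 0]], turn=[0, 0])

```text
t: 19.5
tcp_pos: [559.3, -152.2, 34.9]
eef_rot: [0.713, 0.701, -0.002, 0.0]
ft_force: [-7.6, -5.3, 3.9]
width: 12.9
```

Request:
servo_tool(fingers=[1, 1], translation=[[0.0004, 0, 0], [0.0008, 0, 0]], turn=[0, 0])

```text
t: 19.75
tcp_pos: [559.3, -151.5, 34.8]
eef_rot: [0.713, 0.701, -0.002, 0.0]
ft_force: [-6.4, -5.0, 4.6]
width: 12.7
```

Request:
servo_tool(fingers=[1, 1], translation=[[0.0004, 0, 0], [0.0006, 0, 0]], turn=[0, 0])

```text
t: 20.0
tcp_pos: [559.3, -151.4, 34.9]
eef_rot: [0.713, 0.701, -0.002, 0.0]
ft_force: [-7.2, -6.6, 4.6]
width: 12.9
```

Request:
servo_tool(fingers=[1, 1], translation=[[0.0003, 0, 0], [0.0003, 0, 0]], turn=[0, 0])

```text
t: 20.25
tcp_pos: [559.3, -151.4, 34.9]
eef_rot: [0.713, 0.701, -0.003, 0.001]
ft_force: [-7.1, -7.2, 3.1]
width: 12.7
```

Request:
servo_tool(fingers=[1, 1], translation=[[0.0005, 0, 0], [0.0005, 0, 0]], turn=[0, 0])

```text
t: 20.5
tcp_pos: [559.3, -151.4, 34.9]
eef_rot: [0.713, 0.701, -0.003, 0.001]
ft_force: [-7.6, -8.5, 2.8]
width: 12.6
```

Request:
servo_tool(fingers=[1, 1], translation=[[0.0005, 0, 0], [0.001, 0, 0]], turn=[0, 0])

```text
t: 20.75
tcp_pos: [559.3, -151.3, 35.0]
eef_rot: [0.713, 0.701, -0.003, 0.001]
ft_force: [-7.2, -11.8, 2.9]
width: 12.6
```

Request:
servo_tool(fingers=[1, 1, 1, 1, 1, 1], translation=[[0.0003, 0, 0], [0.0005, 0, 0], [0.0005, 0, 0], [0.0005, 0, 0], [0.0005, 0, 0], [0.0005, 0, 0]], turn=[0, 0, 0, 0, 0, 0])

```text
t: 21.5
tcp_pos: [559.3, -151.3, 35.0]
eef_rot: [0.713, 0.701, -0.004, 0.002]
ft_force: [-7.9, -11.8, 3.8]
width: 12.6
```

Run:
```python
from h import *
for i in range(2):
    s=sensors.read_state();print(s["tcp_pos"].round(2),s["ft_force"].round(1),s["torque"].round(2))
    if i==0: shot("wrist","w12")
im=cv2.imread("pics/w12_raw.png");cv2.imwrite("pics/w12z.png",cv2.resize(im[100:300,200:440],None,fx=3,fy=3,interpolation=cv2.INTER_CUBIC))
```

```text
[ 559.35 -151.25   34.99] [ -7.9 -11.8   3.8] [-2.39  1.63 -0.01]
[ 559.37 -151.26   34.99] [ -8.3 -11.9   3.3] [-2.32  1.69  0.03]
```

View pics/w12z.png

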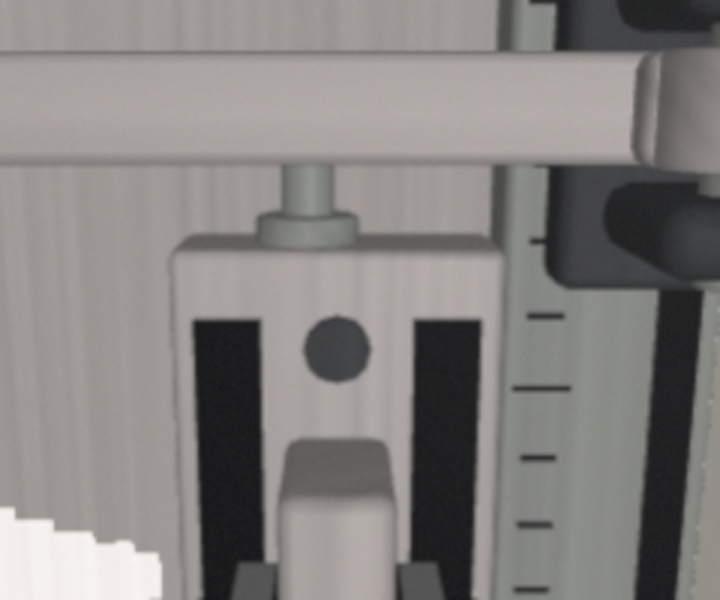

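The carrier's end touches the screw head at w12z (308,240), with 11.8 N at the wrist and about 6 N of drag. I'll push a little more and hold, so the contact is about 8 N.

Request:
servo_tool(fingers=[1, 1, 1, 1, 1, 1, 1], translation=[[0.0003, 0, 0], [0.0006, 0, 0], [0.0006, 0, 0], [0.0006, 0, 0], [0.0006, 0, 0], [0.0006, 0, 0], [0.0006, 0, 0]], turn=[0, 0, 0, 0, 0, 0, 0])

```text
t: 22.42
tcp_pos: [559.4, -151.2, 35.1]
eef_rot: [0.713, 0.701, -0.004, 0.002]
ft_force: [-7.1, -13.0, 3.1]
width: 12.3
```

Request:
servo_tool(fingers=[1, 1, 1, 1], translation=[[-0.001, 0, 0], [-0.002, -0.0003, 0], [-0.0025, -0.0005, 0], [-0.0025, -0.0005, 0]], turn=[0, 0, 0, 0])

```text
t: 22.92
tcp_pos: [559.3, -151.3, 35.0]
eef_rot: [0.713, 0.701, -0.002, 0.001]
ft_force: [-6.1, -6.6, 3.0]
width: 13.1
```

Request:
servo_tool(fingers=[0.8, 0.75, 0.7, 0.6, 0.5, 0.5], translation=[[0, 0, 0], [0, 0, 0], [0, 0, 0], [0, 0, 0], [0, 0, 0], [0, 0, 0]], turn=[0, 0, 0, 0, 0, 0])

```text
t: 23.68
tcp_pos: [560.5, -149.1, 35.1]
eef_rot: [0.713, 0.702, 0.0, 0.0]
ft_force: [0.3, -0.6, 0.4]
width: 42.7
```

Run:
```python
from h import *
s=sensors.read_state();print(s["tcp_pos"].round(2),s["ft_force"].round(1),s["torque"].round(2))
f,c,s=shot("wrist","w13");np.savez("w13.npz",K=c[0],k=c[1],T=c[2])
```

```text
[ 560.48 -149.07   35.07] [ 0.3 -0.6  0.4] [-0.02  0.   -0.03]
```

View pics/w13.png

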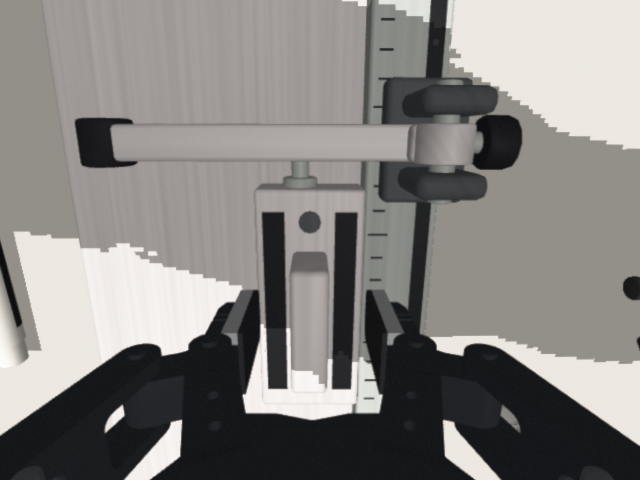

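The carrier rests against the screw at (300,184) and the fence at x≈365, released. I'll lift straight up and go to the tab.

Request:
servo_tool(fingers=[0.5, 0.5, 0.4, 0, 0, 0, 0, 0, 0, 0, 0, 0], translation=[[0, 0, -0.03], [0, 0, -0.08], [0, 0, -0.14], [0.02, -0.02, -0.15], [0.05, -0.05, -0.15], [0.0835, -0.0865, -0.15], [0.0835, -0.0865, -0.15], [0.0835, -0.0865, -0.15], [0.0835, -0.0865, -0.15], [0.0835, -0.0865, -0.15], [0.0835, -0.0865, -0.15], [0.0835, -0.0865, -0.15]], turn=[0, 0, 0.1, 0.21, 0.32, 0.43, 0.54, 0.65, 0.76, 0.87, 0.98, 1.0])

```text
t: 25.22
tcp_pos: [492.2, -81.2, 155.1]
eef_rot: [1.0, -0.008, 0.0, -0.0]
ft_force: [0.5, -0.7, 0.1]
width: 85.4
```

Request:
servo_tool(fingers=[0, 0], translation=[[0, 0, 0], [0, 0, 0]], turn=[0, 0])

```text
t: 25.48
tcp_pos: [492.3, -81.2, 155.1]
eef_rot: [1.0, -0.007, -0.0, 0.0]
ft_force: [-0.2, 0.0, -0.1]
width: 85.3
```

Run:
```python
from h import *
plan([492.4,-81.2,24],-0.0157)
f,c,s=shot("wrist","w14");np.savez("w14.npz",K=c[0],k=c[1],T=c[2])
```

```text
t 25.48 tcp [492.3 -81.2 155.1] shift/800: [ 2.000e-04 -1.000e-04  1.638e-01] mm [ 1.000e-01 -0.000e+00  1.311e+02]
yaw -0.0141 turn: 0.001
```

View pics/w14.png

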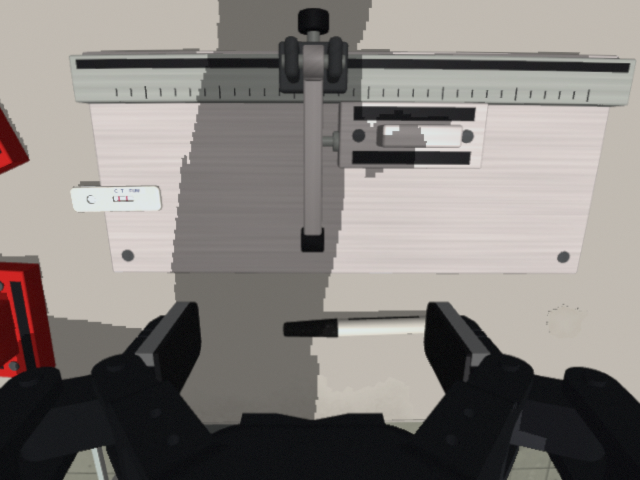

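The carrier's front edge runs level with the plate and fence, and its end meets the screw at (338,141). I'll descend and pinch the tab.

Request:
servo_tool(fingers=[0, 0, 0, 0, 0.5, 0.8, 1, 1, 1, 1, 1, 1], translation=[[0, 0, 0.05], [0, 0, 0.1], [0, 0, 0.15], [0, 0, 0.164], [0, 0, 0.164], [0, 0, 0.164], [0, 0, 0.164], [0, 0, 0.164], [0, 0, 0.164], [0, 0, 0.164], [0, 0, 0.164], [0, 0, 0.164]], turn=[0, 0, 0, 0, 0, 0, 0, 0, 0, 0, 0, 0])

```text
t: 27.02
tcp_pos: [493.2, -81.3, 24.9]
eef_rot: [1.0, -0.008, 0.001, 0.0]
ft_force: [-0.0, 0.8, 6.7]
width: 14.9
```

Run:
```python
from h import *
s=sensors.read_state();print(s["tcp_pos"],s["ft_force"],s["width"])
e0=-.1156;r=112.75
O0=np.array([50-r*np.cos(e0),56+r*np.sin(e0)])
for e in np.linspace(e0,1.6-.1156,17): 
  d=np.array([50-r*np.cos(e),56+r*np.sin(e)])-O0;print(round(e-e0,3),(d[0]/800).round(4),(-d[1]/800).round(4))
```

```text
[493.15710624 -81.34510546  24.88185844] [-1.58099916e-04  7.50270670e-01  6.74415354e+00] 14.908289133660931
0.0 0.0 -0.0
0.1 -0.0009 -0.0141
0.2 -0.0004 -0.0281
0.3 0.0014 -0.0421
0.4 0.0047 -0.0558
0.5 0.0093 -0.0691
0.6 0.0153 -0.0819
0.7 0.0224 -0.094
0.8 0.0308 -0.1054
0.9 0.0402 -0.1158
1.0 0.0507 -0.1253
1.1 0.062 -0.1336
1.2 0.0741 -0.1408
1.3 0.0869 -0.1468
1.4 0.1002 -0.1515
1.5 0.1139 -0.1548
1.6 0.1278 -0.1567
```

Request:
servo_tool(fingers=[1, 1, 1, 1, 1, 1, 1, 1, 1, 1, 1, 1], translation=[[-0.0003, 0, -0.0035], [-0.0005, 0, -0.007], [-0.0009, 0, -0.0141], [-0.0007, 0, -0.021], [-0.0004, 0, -0.0281], [0.0014, 0, -0.0421], [0.0047, 0, -0.0558], [0.0093, 0, -0.0691], [0.0153, 0, -0.0819], [0.0224, 0, -0.094], [0.0308, 0, -0.1054], [0.0402, 0, -0.1158]], turn=[0, 0, 0, 0, 0, 0, 0, 0, 0, 0, 0, 0])

```text
t: 28.52
tcp_pos: [523.9, -81.8, 116.7]
eef_rot: [1.0, -0.008, -0.001, 0.0]
ft_force: [-1.3, -2.5, -5.8]
width: 15.2
```

Request:
servo_tool(fingers=[1, 1, 1, 1, 1, 1, 1, 1, 1], translation=[[0.0105, 0, -0.0095], [0.0218, 0, -0.0178], [0.0339, 0, -0.025], [0.0467, 0, -0.031], [0.06, 0, -0.0357], [0.0737, 0, -0.039], [0.0876, 0, -0.0409], [0.0876, 0, -0.0409], [0.0876, 0, -0.0409]], turn=[0, 0, 0, 0, 0, 0, 0, 0, 0])

```text
t: 29.65
tcp_pos: [595.2, -83.1, 149.4]
eef_rot: [1.0, -0.008, 0.001, 0.0]
ft_force: [-0.5, -4.4, -4.1]
width: 14.2
```

Run:
```python
from h import *
s=sensors.read_state();print(s["tcp_pos"],s["ft_force"],s["width"])
f,c,s=shot("wrist","w15")
```

```text
[595.22265027 -83.05800864 149.41328614] [-0.45369223 -4.35747612 -4.13846501] 14.187600127020529
```

View pics/w15.png

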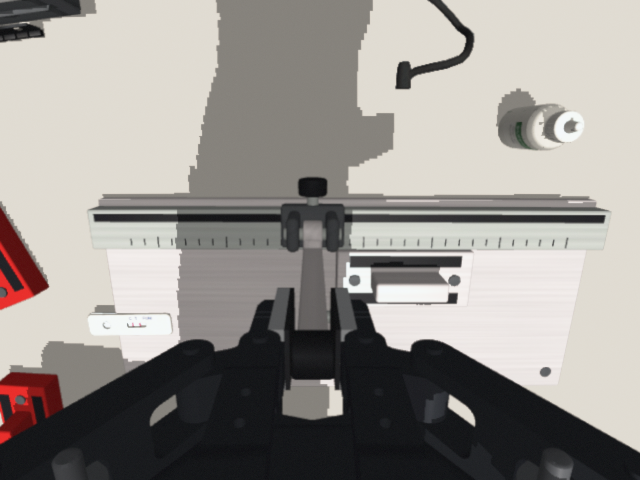

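The leaf is up at about 1.6 rad. I'll release and lift clear.

Request:
servo_tool(fingers=[0.7, 0.4, 0, 0, 0, 0, 0, 0, 0, 0, 0], translation=[[0, 0, 0], [0, 0, 0], [0, 0, 0], [0, 0, 0], [0, 0, -0.03], [0, 0, -0.08], [0, 0, -0.13], [-0.05, 0, -0.17], [-0.09, 0, -0.17], [-0.09, 0, -0.17], [-0.09, 0, -0.17]], turn=[0, 0, 0, 0, 0, 0, 0, 0, 0, 0, 0])

```text
t: 31.08
tcp_pos: [523.0, -81.7, 285.3]
eef_rot: [1.0, -0.008, 0.0, -0.0]
ft_force: [0.6, -1.0, 0.3]
width: 85.5
```

Run:
```python
from h import *
f,c,s=shot("wrist","w16",(110,60,550,360));print(s["t"],s["tcp_pos"],s["qvel"].round(3),s["ft_force"])
np.savez("w16.npz",K=c[0],k=c[1],T=c[2])
im=cv2.imread("pics/w16_raw.png")
shot("side","s16",(260,160,380,290))
```

```text
scale 1.8181818181818181
31.075 [523.02738458 -81.70155628 285.28431286] [ 0.002  0.021  0.01   0.    -0.002  0.001] [ 0.56182343 -0.955675    0.32335894]
scale 4.615384615384615
```

View pics/w16.png

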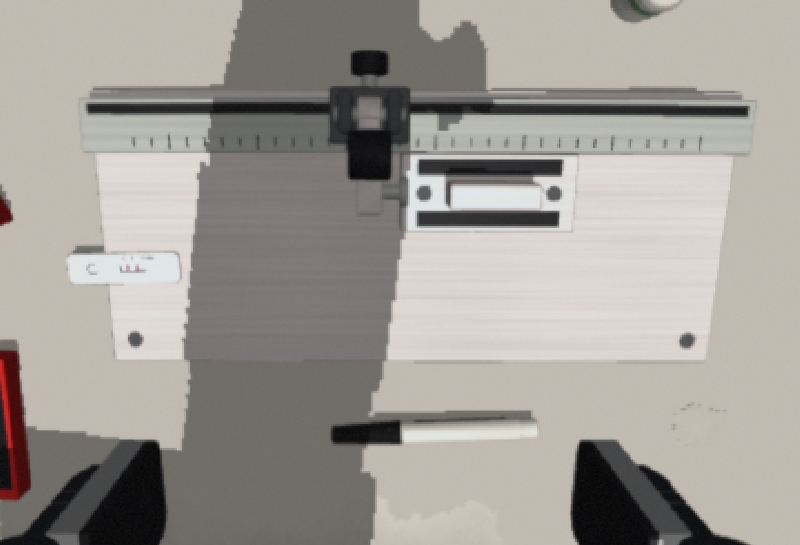

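View pics/s16.png

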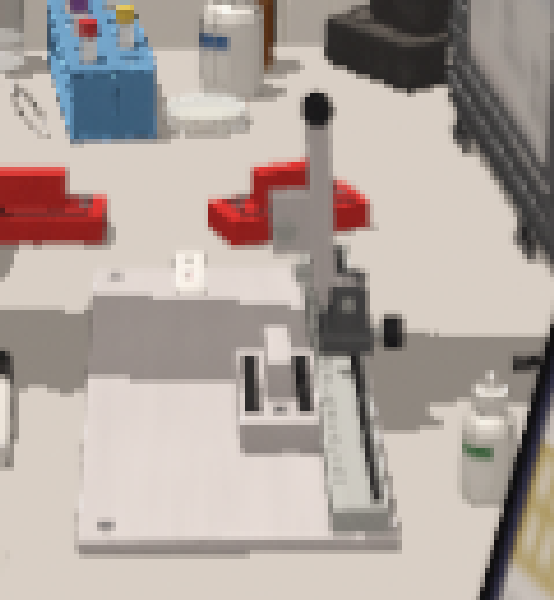

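Run:
```python
from h import *
z=np.load("w16.npz");c=(z["K"],float(z["k"]),z["T"]);k=1.81818
C=lambda x,y:((x+.5)/k+110-.5,(y+.5)/k+60-.5)
# strips by dark mask within carrier region
im=cv2.cvtColor(cv2.imread("pics/w16_raw.png"),cv2.COLOR_BGR2GRAY)
m=np.zeros_like(im);x0,y0,x1,y1=[int(v) for v in (*C(408,155),*C(572,232))];m[y0:y1,x0:x1]=(im[y0:y1,x0:x1]<70)*255
cn,_=cv2.findContours(m,cv2.RETR_EXTERNAL,cv2.CHAIN_APPROX_NONE)
O=np.array([553,-109.8,0]);yw=-0.0157
x=np.array([np.cos(yw),np.sin(yw),0]);y=np.array([-x[1],x[0],0])
fx=lambda P:np.stack([(P-O)@x,(P-O)@y],1).round(2)
for q in cn:
    if cv2.contourArea(q)<150: continue
    v=cv2.boxPoints(cv2.minAreaRect(q));v=v[np.argsort(v[:,0])]
    e=np.array([(v[0]+v[1])/2,(v[2]+v[3])/2]);P=fx(onz(c,e,30));d=P[0]-P[1];print(P.tolist(),"yaw rel",np.arctan2(-d[0],d[1]))
print("body",fx(onz(c,[C(408,155),C(577,154),C(574,232),C(406,231)],30)))
print("near edge",fx(onz(c,[C(116,359),C(706,359)],10)),"fence",fx(onz(c,[C(84,152),C(749,153)],26)))
```

```text
[[-8.05, -1.8], [-7.87, -80.35]] yaw rel 0.0022915300437083876
[[21.03, -1.21], [21.27, -81.34]] yaw rel 0.0029951239528038165
body [[ 27.48   4.86]
 [ 28.32 -90.19]
 [-15.56 -91.98]
 [-15.19   5.33]]
near edge [[ -99.76  188.59]
 [ -99.5  -189.92]] fence [[  29.29  188.76]
 [  29.4  -190.1 ]]
```

Run:
```python
from cell import bot
print(bot.job_done())
```

```text
the job is handed in; nothing more can be done
None
```

I gauged the carrier and handed the job in after about 31 s. No verdict was reported.

- **Stop down:** I pinched the tab and swung the stop down until the force rose steadily at the end stop.
- **Gauging:** I gripped the rib, squared the carrier and seated it on the fence with about 7 N. I then slid it to the screw and held it there for about 1.5 s.
- **Contact force:** The wrist read 12–13 N during the hold. Sliding drag was about 5.5 N, so I estimate 6–8 N on the screw; I had no direct reading of that force.
- **Stop up:** I eased off the push, let go of the carrier, swung the stop up to about 1.6 rad and lifted clear.

**Last checks**
- **Carrier position:** It measures 0.002–0.003 rad from parallel to the fence, and its end is still at the screw.
- **Bystanders:** The bottle, cassette and pen look unmoved in the last pictures. I did not measure them.
- **Possible disagreement:** The last picture puts the carrier's long side about 0.7 mm short of the fence's measured face. That is within the 2 mm calibration error and the 1.8 mm limit. The force reading and the close-up views showed contact.

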